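# Gauge the depth of a slanted blind bore

### The job

Find out how deep the blind bore in the slanted metal block is: take the steel depth rod by its square grip, hold it in line with the bore and gently slide it in until it touches bottom, and only then let go, so that it stays in there resting on the bottom. Then take the reading of what is left sticking out: slide the orange cursor along the scale until its red pointer is level with the red ring on the rod. Do not disturb the vice, the micrometer or the screwdriver.

Things in the scene. Friction and masses are not known exactly. Their poses are not given: they have to be found in the camera images.
- depth_rod: Steel depth rod, 188 mm long, 220 g, lying level on the bench, axis 13 mm up. +y runs along it to the thin end. Origin on the axis in the square dark grip: 26 x 26 mm (x, z), y = -30 to +26 mm; red ring (diameter 25, 4 wide) at y = +28; round shaft of diameter 14 from there, its last 12 mm tapering to 7 mm at the end, y = +160 mm. It balances 10 to 20 mm ahead (+y) of the origin.
- rod_ring (a point): Centre of the red ring of the depth rod, on the rod's axis, 132 mm from the thin end. Axes as the rod's.
- bore_mouth (a point): Centre of the bore's mouth on the face of the slanted, fixed aluminium block (56 x 56 mm, 130 long). z points out along the bore, 30 deg above level; y square to it, 30 deg off vertical, up; x level, towards the scale. Bore 17 mm wide, slippery, blind; its hidden depth differs each time, 66 to 100 mm: with the rod on the bottom, the ring stands 32 to 66 mm out from the mouth.
- end_cap: Brass cap on the lower back end of the slanted block, which carries the hidden flat floor of the bore. Origin at the mouth of the bore, axes as bore_mouth. Fixed; not to be handled.
- pointer_tip (a point): Tip of the cursor's red pointer, the end of a flat steel finger 6 mm wide; it lies 13 mm to the side of the bore's axis (x = +13 mm in the axes of bore_mouth) and 25 mm below it (y = -25 mm), clear of the rod. Axes as bore_mouth; it slides along z.
- cursor_grip (a point): Point in the cursor's orange upright fin, level with the pointer along z, 95 mm to the side (x) of the bore's axis and at its height (y = 0, axes as bore_mouth). The fin is 22 mm wide (x), 12 mm thick (z), from y = -40 to +12 mm about this point; it can be pinched across its width with the tool tilted along -y. The pointer's finger leaves its inner side at y = -25 mm.
- cursor (a joint): Travel of the cursor along its rail, m, growing outward, away from the block: the pointer is 15 mm + this from the face of the block. Range 0 to 0.075; it starts at the outer end. It stays where it is left and takes about 2 N to push.
- small_vice: Small steel vice block, 44 x 114 x 42 mm, loose, a bystander. Origin under its centre.
- micrometer: Outside micrometer, 44 x 130 x 16 mm, loose, a bystander. Origin under its centre.
- screwdriver: Screwdriver with red handle, 174 mm long, 24 mm thick, loose, a bystander. Origin under its centre.

How it is judged:
On the way, in this order (a step that is already met when the one before it is completed fails the run):
1. the rod, still held in the fingers, rests on the bottom of the bore (contact force between depth_rod and end_cap above 0.1 N and angle between the y axis of depth_rod and the z axis of bore_mouth, either way round below 0.1 rad and contact force between the fingers and depth_rod above 1 N), for 0.2 s.
2. the rod is let go and rests on the bottom of the bore, and the pointer is level with its red ring (contact force between depth_rod and end_cap above 0.1 N and angle between the y axis of depth_rod and the z axis of bore_mouth, either way round below 0.1 rad and z of rod_ring in the frame of pointer_tip between -0.004 and 0.004 m and contact force between the fingers and depth_rod below 0.05 N), for 0.2 s.
At the end, for the whole second after the job is handed in: The rod, released and at rest, lies in line with the bore (within 0.1 rad) with its tip on the bore's bottom, and the cursor's pointer is level with the red ring, within 4 mm along the bore's axis (all of step 2 and linear speed of depth_rod below 0.01 m/s); the robot touches nothing.
It fails at once if the rod is rammed against the bottom of the bore (over 40 N) (contact force between depth_rod and end_cap above 40 N).
It fails at once if the vice is shifted by more than 30 mm (distance of small_vice from where it was at the start of the episode above 0.03 m).
It fails at once if the micrometer is shifted by more than 30 mm (distance of micrometer from where it was at the start of the episode above 0.03 m).
It fails at once if the screwdriver is shifted by more than 30 mm (distance of screwdriver from where it was at the start of the episode above 0.03 m).
It also fails if it takes over 58 s, if anything falls off the work surface, if the arm or the gripper's body presses on something with over 40 N, if the wrist force passes 120 N, or if a joint passes its speed limit or range.

### The arm

A 7-joint arm with a two-finger parallel gripper is mounted at the origin on a cart in front of the work surface, level with it; the furniture and walls round the work are solid. World frame = base frame: x ahead of the robot, y to its left, z up, the work surface at z = 0. Lengths are in m, angles in rad, forces in N, time in s.
With the tool pointing down it reaches from about 0.425 to 0.975 m from the base axis. Payload 16.7 kg.
Tool frame: the origin (TCP) lies at the very end of the fingers, on their centre line; the grasp point (between the pads) lies 19 mm behind it (ctrl.pinch_z is the distance from the TCP to the grasp point, in m); x points along the fingers, y is the direction in which the jaws open and shut, and the axes are right-handed (so a half turn about x gives the same grasp; the last joint's range is limited). The gripper opens to 85 mm and grips with 20 to 120 N. Pads are 22 mm wide; open, the fingers measure 114 mm over their backs; the gripper's body (76 mm by 85 mm) begins 54 mm behind the grasp point. The pads swing forward as they close: fully open they stand 13 mm farther back than shut.
Start: joints at [-1.44, 0.426, 0.074, 1.606, -0.034, 1.111, -0.067], TCP at [0.187, 0.649, 0.191] pointing down, gripper open.
Joint ranges: [-2.85, 2.85], [-0.5, 2.14], [-1.23, 1.37], [0.21, 2.46], [-1.02, 4.16], [0.16, 2.05], [-2.73, 2.73]. Speed limits (rad/s): [1.89, 1.89, 2.39, 2.39, 3.01, 3.01, 3.01].

### API

Orientations are given as a unit quaternion [w, x, y, z].
In Python, from plant import ctrl, eoat, ik, viewer, order, readout gives the robot as it stands. Calls block until the motion is done:
- ctrl.move_ptp(position, orientation): joint-space move of the TCP to a pose.
- ctrl.line_to(position, rot=None, speed=0.15, contact_N=None): straight line of the TCP; rot=None keeps the orientation; speed is the mean speed in m/s. With contact_N (N) it stops when the force on the tool has changed by that much, and returns True; else False.
- ctrl.movej(angles): joint-space move.
- eoat.gripper_to(opening): opening from 0.0 (shut) to 1.0 (fully open); the grip force is fixed at half the most; returns when the fingers have stopped.
- ctrl.pause(seconds).
- ik(position, orientation): joint angles nearest the present ones, or None.
- viewer.snapshot(name): name is "side" or "top"; returns the picture (480x640x3 uint8, blue, green, red); there is no depth.
- viewer.camera_params(name): a dict with "mtx" (3x3 intrinsics, pixels), "distortion" ([k1, k2, p1, p2, k3] as OpenCV has them; the pictures are not rectified), "pose" (4x4, takes a point from camera to world coordinates). Camera axes: x right, y down, z forward; pixel columns grow to the right and rows downward; lengths in m; the calibration is good to about 2 mm. A picture is of the moment at which its call begins. camera_params takes no time and is no camera call.
A pose or a line that the arm cannot do raises ctrl.Unreachable and nothing moves.
- order.hand_in(): hands the job in, once; it reports no verdict.
Readings, each from a call of its own:
- readout.read_clock(): time.
- readout.read_q(): joint angles.
- readout.read_joint_velocities(): joint speeds.
- readout.read_tau(): joint torques, N m.
- readout.read_ee_pos(): TCP position.
- readout.read_tcp_rot(): TCP orientation.
- readout.read_wrist_force(): force on the tool from outside, world axes, zero at the start.
- readout.read_moment(): the same for the moment, N m.
- readout.read_finger_gap(): opening from 0.0 (shut) to 1.0 (fully open).
Only numpy, scipy, OpenCV 4.12 (cv2) and the standard library are available. Lean on these libraries where they do the work, as an engineer would, in place of code of your own. Each camera call takes 0.05 s, during which the arm holds its last target.

## Working session

There is one attempt and no reset: what is moved stays moved. The work goes in short steps, each a Python script; the robot and the scene stay as the last script left them, time stands still between calls to the robot, and variables do not carry over. Pictures are saved under pics/ and viewed, and the job is handed in when it is done.

```bash
ls; mkdir -p pics
python3 - <<'E'
from plant import ctrl, eoat, ik, viewer, order, readout
import cv2
for n in("side","top"):
    cv2.imwrite(f"pics/{n}0.png",viewer.snapshot(n)); p=viewer.camera_params(n)
    print(n,p)
print(readout.read_clock(),readout.read_ee_pos(),readout.read_tcp_rot(),ctrl.pinch_z)
E
```

```text
pics
side {'mtx': array([[436.86688846,   0.        , 319.79735374],
       [  0.        , 436.86688846, 242.38108545],
       [  0.        ,   0.        ,   1.        ]]), 'distortion': array([-0.09582683,  0.        ,  0.        ,  0.        ,  0.        ]), 'pose': array([[-9.99750233e-01,  1.35821501e-02, -1.77481399e-02,
         5.70192591e-01],
       [ 2.23462977e-02,  6.19523012e-01, -7.84660360e-01,
         8.14183131e-01],
       [ 3.38006250e-04, -7.84860983e-01, -6.19671786e-01,
         6.74767723e-01],
       [ 0.00000000e+00,  0.00000000e+00,  0.00000000e+00,
         1.00000000e+00]])}
top {'mtx': array([[588.96364892,   0.        , 315.83900444],
       [  0.        , 588.96364892, 233.56180437],
       [  0.        ,   0.        ,   1.        ]]), 'distortion': array([-0.19087139,  0.        ,  0.        ,  0.        ,  0.        ]), 'pose': array([[ 0.01457749, -0.99667826,  0.08012456,  0.46353588],
       [-0.99989119, -0.01434939,  0.00342181,  0.13555441],
       [-0.0022607 , -0.08016573, -0.99677899,  1.37679178],
       [ 0.        ,  0.        ,  0.        ,  1.        ]])}
0.1 [0.18694444 0.64816557 0.19066374] [ 0.70011399  0.0985503   0.70018062 -0.09937475] 0.0187
```

View pics/side0.png

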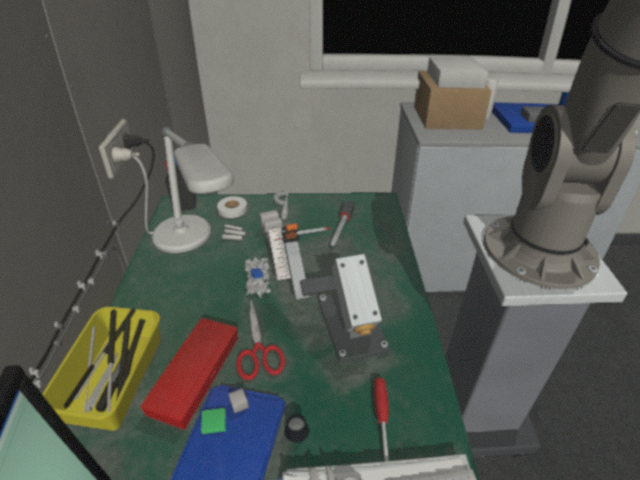

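View pics/top0.png

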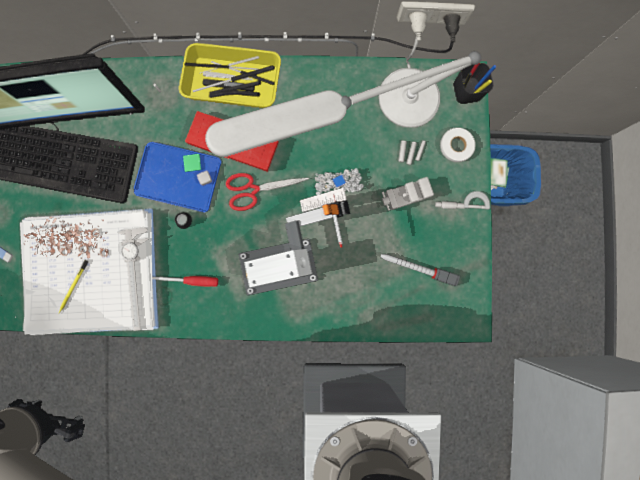

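Run:
```python
import cv2
t=cv2.imread("pics/top0.png"); s=cv2.imread("pics/side0.png")
cv2.imwrite("pics/t_z.png",cv2.resize(t[160:310,230:500],None,fx=2.95,fy=2.95,interpolation=cv2.INTER_CUBIC))
cv2.imwrite("pics/s_z.png",cv2.resize(s[185:365,230:410],None,fx=3.3,fy=3.3,interpolation=cv2.INTER_CUBIC))
```

```text
(no output)
```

View pics/t_z.png

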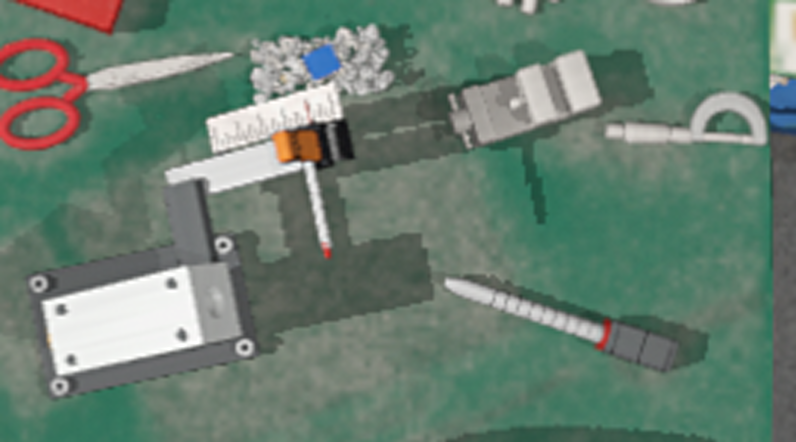

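View pics/s_z.png

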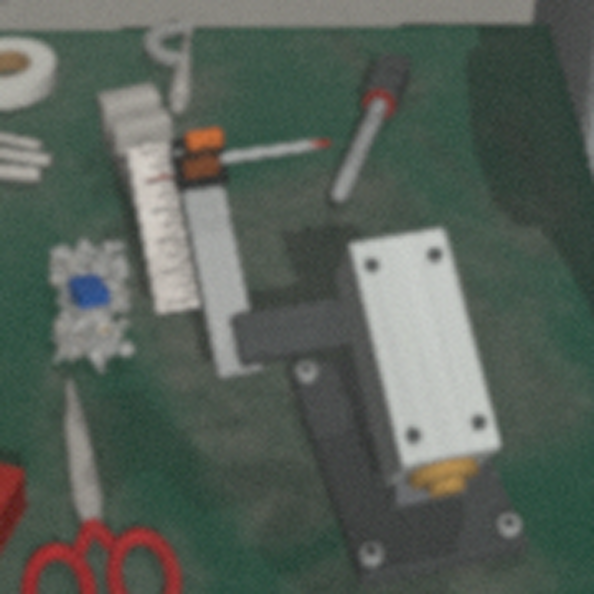

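```bash
cat > h.py <<'E'
import numpy as np, cv2
from plant import ctrl, eoat, ik, viewer, order, readout
from scipy.spatial.transform import Rotation as R
P={n:viewer.camera_params(n) for n in("side","top")}
def ray(n,px):
    p=P[n]; u=cv2.undistortPoints(np.array(px,float).reshape(-1,1,2),p["mtx"],p["distortion"]).reshape(-1,2)
    d=np.c_[u,np.ones(len(u))]@p["pose"][:3,:3].T
    return p["pose"][:3,3],d/np.linalg.norm(d,axis=1,keepdims=True)
def onplane(n,px,z):
    o,d=ray(n,px); return o+d*((z-o[2])/d[:,2])[:,None]
def tri(pt,ps):
    o1,d1=ray("top",[pt]);o2,d2=ray("side",[ps]);d1=d1[0];d2=d2[0]
    t=np.linalg.lstsq(np.c_[d1,-d2],o2-o1,rcond=None)[0]
    a=o1+t[0]*d1;b=o2+t[1]*d2
    return (a+b)/2,np.linalg.norm(a-b)
def proj(n,X):
    p=P[n];T=np.linalg.inv(p["pose"])
    return cv2.projectPoints(np.array(X,float).reshape(-1,3),cv2.Rodrigues(T[:3,:3])[0],T[:3,3],p["mtx"],p["distortion"])[0].reshape(-1,2)
def quad(mask):
    """corners of the biggest blob by approxPolyDP then line fits of edges"""
    c=max(cv2.findContours(mask,cv2.RETR_EXTERNAL,cv2.CHAIN_APPROX_NONE)[0],key=cv2.contourArea)
    c=cv2.convexHull(c)
    for e in np.arange(1,15,.5):
        q=cv2.approxPolyDP(c,e,True)
        if len(q)<=4: break
    return q.reshape(-1,2),cv2.contourArea(c)
E
python3 - <<'E'
from h import *
t=cv2.imread("pics/top0.png"); s=cv2.imread("pics/side0.png")
out={}
for n,im,(x0,x1,y0,y1),th in(("top",t,(236,320,235,300),190),("side",s,(320,395,245,340),170)):
    g=cv2.cvtColor(im,cv2.COLOR_BGR2GRAY); sub=g[y0:y1,x0:x1]
    print(n,np.percentile(sub,[5,50,80,95,99]))
    m=np.zeros_like(g); m[y0:y1,x0:x1]=(sub>th)*255
    m=cv2.morphologyEx(m,cv2.MORPH_CLOSE,np.ones((5,5)))
    m=cv2.morphologyEx(m,cv2.MORPH_OPEN,np.ones((5,5)))
    q,a=quad(m);print(q.tolist(),a)
    v=cv2.resize(im[y0:y1,x0:x1],None,fx=6,fy=6,interpolation=cv2.INTER_NEAREST)
    cv2.polylines(v,[((q-[x0,y0]+.5)*6).astype(int)],True,(0,0,255),1)
    cv2.imwrite(f"pics/q_{n}.png",v)
E
```

```text
top [ 86. 116. 236. 244. 247.]
[[293, 251], [297, 276], [249, 286], [245, 262]] 1306.5
side [ 64.  83. 190. 197. 200.]
[[363, 255], [379, 319], [352, 324], [338, 259]] 1894.5
```

View pics/q_top.png

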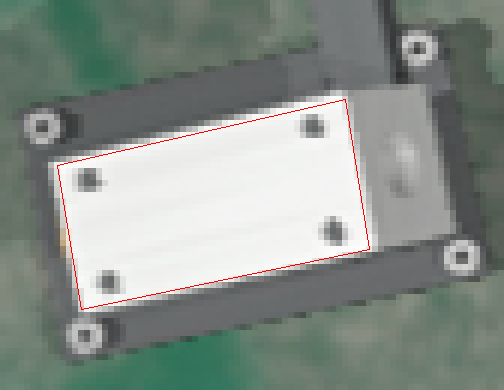

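View pics/q_side.png

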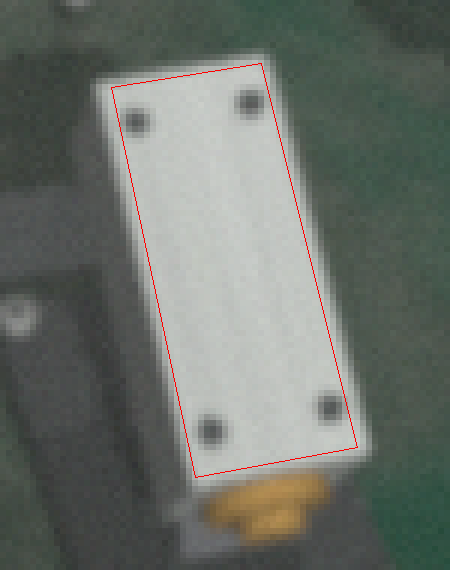

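```bash
cat >> h.py <<'E'
def upquad(im,box,th,f=8):
    x0,x1,y0,y1=box; g=cv2.cvtColor(im,cv2.COLOR_BGR2GRAY)[y0:y1,x0:x1]
    g=cv2.resize(g,None,fx=f,fy=f,interpolation=cv2.INTER_CUBIC)
    m=((g>th)*255).astype(np.uint8)
    m=cv2.morphologyEx(m,cv2.MORPH_OPEN,np.ones((33,33)))
    c=max(cv2.findContours(m,cv2.RETR_EXTERNAL,cv2.CHAIN_APPROX_NONE)[0],key=cv2.contourArea)
    h=cv2.convexHull(c)
    q,_=quad(m); q=q.astype(float)
    L=[]
    pts=c.reshape(-1,2).astype(float)
    for i in range(4):
        a,b=q[i],q[(i+1)%4]; u=(b-a)/np.linalg.norm(b-a); n=np.array([-u[1],u[0]])
        r=pts-a; k=(abs(r@n)<8)&(r@u>20)&(r@u<np.linalg.norm(b-a)-20)
        vx,vy,px,py=cv2.fitLine(pts[k].astype(np.float32),cv2.DIST_HUBER,0,.01,.01).ravel()
        L.append(np.cross([px,py,1],[px+vx,py+vy,1]))
    C=[]
    for i in range(4):
        v=np.cross(L[i-1],L[i]); C.append(v[:2]/v[2])
    return (np.array(C)+.5)/f-.5+[x0,y0]
def redc(im,box):
    x0,x1,y0,y1=box; h=cv2.cvtColor(im[y0:y1,x0:x1],cv2.COLOR_BGR2HSV)
    m=(((h[...,0]<8)|(h[...,0]>170))&(h[...,1]>90)).astype(np.uint8)
    n,l,st,ce=cv2.connectedComponentsWithStats(m)
    return [(st[i,4],(ce[i]+[x0,y0]).round(1).tolist(),(st[i,:4]+[x0,y0,0,0]).tolist()) for i in range(1,n) if st[i,4]>2]
E
python3 - <<'E'
from h import *
t=cv2.imread("pics/top0.png"); s=cv2.imread("pics/side0.png")
qt=upquad(t,(236,320,235,300),190); qs=upquad(s,(320,395,245,340),140)
print(qt.round(2).tolist(),qs.round(2).tolist())
print("red top",redc(t,(330,470,230,295)));print("red side",redc(s,(310,360,195,260)))
# order: front-x+ (upper right in top / upper left in side), front-x-, back-x-, back-x+
def srt(q,keys): return [q[np.argmin(np.linalg.norm(q-k,axis=1))] for k in keys]
A=srt(qt,[(293,251),(297,276),(249,286),(245,262)]);B=srt(qs,[(338,259),(363,255),(379,319),(352,324)])
X=[]
for a,b in zip(A,B):
    x,e=tri(a,b);X.append(x);print(x.round(4),"gap",round(e,4))
X=np.array(X)
print("w",np.linalg.norm(X[0]-X[1]),np.linalg.norm(X[3]-X[2]),"l",np.linalg.norm(X[0]-X[3]),np.linalg.norm(X[1]-X[2]))
z=(X[0]+X[1]-X[2]-X[3]);z/=np.linalg.norm(z);print("z",z,"elev",np.degrees(np.arcsin(z[2])),"az",np.degrees(np.arctan2(z[1],z[0])))
for a,b in((X[0],X[1]),(X[3],X[2])): print("x az",np.degrees(np.arctan2(*(a-b)[1::-1])))
np.save("X.npy",X)
E
```

```text
[[293.21, 250.4], [298.44, 275.92], [257.77, 284.89], [250.92, 281.04]] [[364.15, 253.49], [381.51, 320.52], [351.8, 326.26], [335.49, 258.3]]
red top [(np.int32(9), [340.3, 245.3], [339, 244, 3, 4]), (np.int32(26), [434.5, 273.2], [432, 268, 5, 11])]
red side [(np.int32(31), [344.9, 214.5], [340, 212, 10, 8]), (np.int32(4), [327.2, 227.8], [326, 227, 3, 2])]
[0.5265 0.1869 0.1406] gap 0.0004
[0.4722 0.1751 0.1417] gap 0.0023
[0.4534 0.2837 0.0741] gap 0.015
[0.4798 0.2821 0.0544] gap 0.0383
w 0.05564931354614359 0.0329538770163296 l 0.1367602272138876 0.12928249312472867
z [ 0.24843915 -0.77306799  0.58364705] elev 35.70746757733415 az -72.18426739721322
x az 12.17513697414459
x az -3.381255886930966
```

```bash
sed -i 's/    m=cv2.morphologyEx(m,cv2.MORPH_OPEN,np.ones((33,33)))/    m=cv2.morphologyEx(cv2.morphologyEx(m,cv2.MORPH_CLOSE,np.ones((41,41))),cv2.MORPH_OPEN,np.ones((33,33)))/' h.py
cat > blk.py <<'E'
from h import *
t=cv2.imread("pics/top0.png"); s=cv2.imread("pics/side0.png")
qt=upquad(t,(230,325,230,305),190); qs=upquad(s,(315,400,240,345),140)
print(qt.round(2).tolist(),qs.round(2).tolist())
def srt(q,keys): return [q[np.argmin(np.linalg.norm(q-k,axis=1))] for k in keys]
A=srt(qt,[(293,251),(297,276),(249,286),(245,262)]);B=srt(qs,[(338,259),(363,255),(379,319),(352,324)])
X=[]
for a,b in zip(A,B):
    x,e=tri(a,b);X.append(x);print(x.round(4),"gap",round(e,4))
X=np.array(X)
print("w",np.linalg.norm(X[0]-X[1]),np.linalg.norm(X[3]-X[2]),"l",np.linalg.norm(X[0]-X[3]),np.linalg.norm(X[1]-X[2]))
z=(X[0]+X[1]-X[2]-X[3]);z/=np.linalg.norm(z);print("z",z,"elev",np.degrees(np.arcsin(z[2])),"az",np.degrees(np.arctan2(z[1],z[0])))
for a,b in((X[0],X[1]),(X[3],X[2])): print("x az",np.degrees(np.arctan2(*(a-b)[1::-1])))
az=np.arctan2(z[1],z[0]); xaz=np.arctan2(*(X[0]-X[1]+X[3]-X[2])[1::-1])
A=(az+xaz+np.pi/2-np.pi)/2 if False else az
A=(az+ (xaz-np.pi/2))/2
c,sn=np.cos(A),np.sin(A);k=np.cos(np.pi/6)
Z=np.array([c*k,sn*k,.5]);Xa=np.array([-sn,c,0]);Y=np.cross(Z,Xa)
M=X.mean(0)+65*.001*Z-.028*Y
print("az",np.degrees(A),"mouth",M,"Y",Y,"Xa",Xa)
tip,e=tri((340.3,246.3),(327.8,227.6)); print("tip",tip,e,"in mouth",(np.array([Xa,Y,Z])@(tip-M)).round(4))
np.savez("blk.npz",M=M,X=Xa,Y=Y,Z=Z)
F=lambda a,b,c_:M+a*Xa+b*Y+c_*Z
for n,im,(x0,x1,y0,y1) in(("top",t,(230,430,180,300)),("side",s,(260,400,200,345))):
    f=4 if n=="top" else 4
    v=cv2.resize(im[y0:y1,x0:x1],None,fx=f,fy=f,interpolation=cv2.INTER_CUBIC)
    d=lambda pts,col,cl=True:cv2.polylines(v,[((proj(n,pts)-[x0,y0]+.5)*f).astype(np.int32)],cl,col,1)
    d([F(.028,.028,0),F(-.028,.028,0),F(-.028,.028,-.13),F(.028,.028,-.13)],(0,0,255))
    d([F(.028,.028,0),F(-.028,.028,0),F(-.028,-.028,0),F(.028,-.028,0)],(255,0,0))
    d([F(.0085*np.cos(a),.0085*np.sin(a),0) for a in np.linspace(0,6.3,20)],(0,255,0))
    d([F(0,0,0),F(0,0,.13)],(0,255,255),False)
    d([F(.013,-.025,.09),F(.084,-.025,.09)],(255,0,255),False)
    d([F(.084,.012,.084),F(.106,.012,.084),F(.106,.012,.096),F(.084,.012,.096)],(255,0,255))
    cv2.imwrite(f"pics/ov_{n}.png",v)
E
python3 blk.py
```

```text
Traceback (most recent call last):
  File "blk.py", line 3, in <module>
    qt=upquad(t,(230,325,230,305),190); qs=upquad(s,(315,400,240,345),140)
                                           ~~~~~~^^^^^^^^^^^^^^^^^^^^^^^^^
  File "h.py", line 40, in upquad
    vx,vy,px,py=cv2.fitLine(pts[k].astype(np.float32),cv2.DIST_HUBER,0,.01,.01).ravel()
                ~~~~~~~~~~~^^^^^^^^^^^^^^^^^^^^^^^^^^^^^^^^^^^^^^^^^^^^^^^^^^^^
cv2.error: OpenCV(4.12.0) /io/opencv/modules/imgproc/src/linefit.cpp:50: error: (-215:Assertion failed) count > 0 in function 'fitLine2D_wods'
```

```bash
sed -i 's/def upquad(im,box,th,f=8):/def upquad(im,box,th,keys,f=8):/; s/    q,_=quad(m); q=q.astype(float)/    q=(np.array(keys,float)-[x0,y0]+.5)*f-.5/; s/abs(r@n)<8/abs(r@n)<14/' h.py
sed -i 's/,305),190)/,305),190,[(293.2,250.4),(298.2,276),(249,287),(244.5,261.5)])/; s/,345),140)/,345),140,[(335.5,258.3),(364.2,253.5),(381.5,320.5),(351.8,326.3)])/' blk.py; python3 blk.py
```

```text
[[293.09, 249.77], [298.45, 275.98], [249.02, 286.76], [244.13, 261.83]] [[335.49, 258.31], [364.1, 253.49], [381.56, 320.48], [351.79, 326.57]]
[0.5272 0.1872 0.141 ] gap 0.0016
[0.4721 0.1751 0.1417] gap 0.0021
[0.4472 0.2861 0.0756] gap 0.0019
[0.5021 0.2982 0.0746] gap 0.0018
w 0.05639292362729817 0.056301817394834495 l 0.13173827084276568 0.13161351889441011
z [ 0.19008803 -0.84336674  0.50259237] elev 30.171658419122156 az -77.29824591241352
x az 12.423256718121598
x az 12.40474942604056
az -77.44211750776536 mouth [0.5024463  0.1680465  0.11646919] Y [-0.1087129   0.48803843  0.8660254 ] Xa [0.97607685 0.2174258  0.        ]
tip [0.53703741 0.08792559 0.1397922 ] 0.0004260369833928363 in mouth [ 0.0163 -0.0227  0.0859]
```

View pics/ov_top.png

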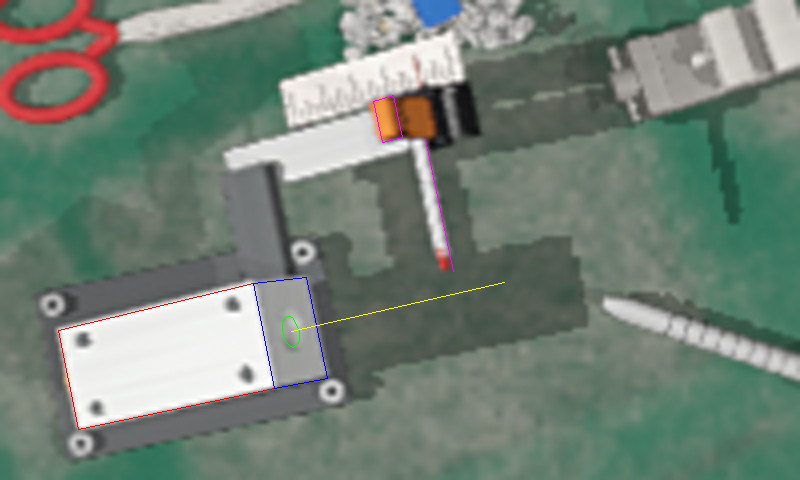

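View pics/ov_side.png

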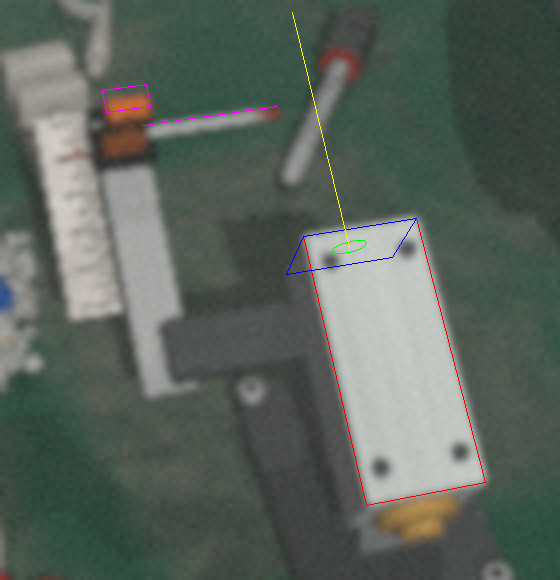

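Run:
```python
from h import *
t=cv2.imread("pics/top0.png"); s=cv2.imread("pics/side0.png")
ring,e=tri((434.5,273.2),(344.9,214.5)); print("ring",ring,e)
x0,x1,y0,y1=375,470,245,300
g=cv2.cvtColor(t,cv2.COLOR_BGR2GRAY)[y0:y1,x0:x1]
m=((g>135)).astype(np.uint8)
n,l,st,ce=cv2.connectedComponentsWithStats(m); i=1+np.argmax(st[1:,4]); print(st[i]+[x0,y0,0,0,0])
ys,xs=np.nonzero(l==i); W=onplane("top",np.c_[xs+x0,ys+y0],.013)[:,:2].astype(np.float32)
vx,vy,px,py=cv2.fitLine(W,cv2.DIST_HUBER,0,.01,.01).ravel(); d=np.array([vx,vy]); d*=np.sign(d[1])
print("shaft dir",d,"az",np.degrees(np.arctan2(d[1],d[0])),"tip",W[np.argmax(W@d)],"len",np.ptp(W@d))
# dark grip in top: fully outline on z=.026 (top face)
r=onplane("top",[(434.5,273.2)],.018)[0];print("ring mono",r)
h=cv2.cvtColor(t,cv2.COLOR_BGR2HSV)[y0:y1,x0:x1]
print(h[273-y0:287-y0:2,436-x0:468-x0:2].tolist()[2][:])
v=cv2.resize(t[y0:y1,x0:x1],None,fx=8,fy=8,interpolation=cv2.INTER_NEAREST)
p0=np.array([px,py]); tip=W[np.argmax(W@d)]; L=proj("top",[[*(p0+d*((tip-p0)@d)),.013],[*(p0+d*((tip-p0)@d-.188)),.013]])
cv2.polylines(v,[((L-[x0,y0]+.5)*8).astype(np.int32)],False,(0,255,255),1)
cv2.imwrite("pics/rod.png",v)
Rm=R.from_quat(readout.read_tcp_rot(),scalar_first=True).as_matrix();print(Rm)
```

```text
ring [ 0.48336055 -0.13662875  0.01687942] 0.0021840378683052664
[380 254  55  22 298]
shaft dir [0.3105051 0.9505717] az 71.910324 tip [ 0.5230577  -0.00944793] len 0.13246799
ring mono [ 0.48442743 -0.13654259  0.018     ]
[[90, 16, 110], [98, 10, 98], [98, 9, 112], [98, 9, 111], [98, 9, 110], [90, 9, 108], [83, 10, 99], [90, 7, 109], [90, 7, 108], [90, 5, 107], [100, 7, 107], [105, 5, 99], [69, 39, 84], [69, 50, 86], [72, 64, 92], [75, 89, 92]]
[[-2.56473039e-04  2.77153326e-01  9.60825670e-01]
 [-1.14129158e-03  9.60824995e-01 -2.77153436e-01]
 [-9.99999316e-01 -1.16766463e-03  6.98870513e-05]]
```

View pics/rod.png

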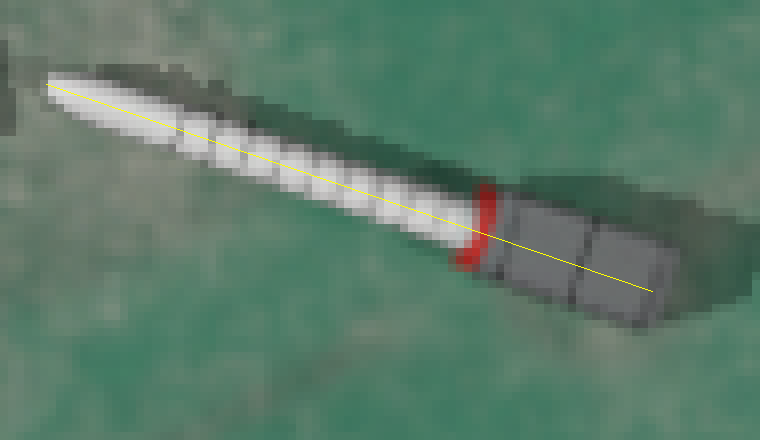

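```bash
cat >> h.py <<'E'
B=np.load("blk.npz"); M,XA,YA,ZA=B["M"],B["X"],B["Y"],B["Z"]
def rot(tx,tz):
    tx=np.array(tx,float);tz=np.array(tz,float);tx/=np.linalg.norm(tx);tz-=tx*(tz@tx);tz/=np.linalg.norm(tz)
    return R.from_matrix(np.c_[tx,np.cross(tz,tx),tz]).as_quat(scalar_first=True)
E
cat > pl.py <<'E'
from h import *
az=np.radians(72.7); d=np.array([np.cos(az),np.sin(az),0]); ring=np.array([.4838,-.1366,0]); O=ring-.028*d
def poses(s):
    q1=rot([0,0,-1],s*d); q2=rot(-YA,-s*ZA)
    return q1,q2
if __name__=="__main__":
    print("O",O)
    for s in(1,-1):
        q1,q2=poses(s)
        for nm,p,q in(("hi",[*O[:2],.30],q1),("pick",[*O[:2],.004],q1),("pre",M+.20*ZA-.01*YA,q2),("in",M+.06*ZA-.01*YA,q2),("out",M+.06*ZA+.12*YA,q2),("cur",M+.09*ZA+.095*XA-.016*YA,q2),("curhi",M+.09*ZA+.095*XA+.1*YA,q2)):
            j=ik(p,q); print(s,nm,np.round(p,3),None if j is None else np.round(j,2))
E
python3 pl.py
```

```text
O [ 0.4754735 -0.1633333  0.       ]
1 hi [ 0.475 -0.163  0.3  ] None
1 pick [ 0.475 -0.163  0.004] [-0.56  0.67  1.01  2.17 -0.86  0.77 -2.42]
1 pre [ 0.541 -0.006  0.208] [-0.54  0.23  0.08  1.97  0.54  1.14  2.63]
1 in [0.515 0.112 0.138] [-0.64  0.36 -0.04  1.96  0.53  1.13  2.37]
1 out [0.501 0.176 0.25 ] [-0.71  0.27 -0.09  1.8   0.46  1.39  2.41]
1 cur [0.614 0.105 0.148] [-0.55  0.47 -0.02  1.77  0.55  1.17  2.5 ]
1 curhi [0.601 0.161 0.248] [-0.61  0.4  -0.06  1.63  0.5   1.38  2.53]
-1 hi [ 0.475 -0.163  0.3  ] [-0.57  0.03  0.81  1.88 -0.03  1.24 -0.05]
-1 pick [ 0.475 -0.163  0.004] [-0.38  0.53  0.74  2.17 -0.59  0.65  0.47]
-1 pre [ 0.541 -0.006  0.208] [-1.06  0.27  0.7   2.    0.4   1.05 -0.36]
-1 in [0.515 0.112 0.138] [-1.2   0.43  0.67  1.99  0.27  1.   -0.51]
-1 out [0.501 0.176 0.25 ] [-1.31  0.32  0.66  1.83  0.29  1.3  -0.54]
-1 cur [0.614 0.105 0.148] [-1.09  0.57  0.72  1.8   0.17  1.02 -0.31]
-1 curhi [0.601 0.161 0.248] [-1.15  0.47  0.7   1.67  0.22  1.26 -0.35]
```

```bash
cat >> h.py <<'E'
def st(m=""):
    print(m,"t",round(readout.read_clock(),2),"tcp",np.round(readout.read_ee_pos(),4),"F",np.round(readout.read_wrist_force(),2),"gap",round(readout.read_finger_gap(),3))
E
python3 - <<'E'
from pl import *
q1,q2=poses(-1)
p=readout.read_ee_pos(); ctrl.line_to([p[0],p[1],.30],speed=.3); st("up")
ctrl.move_ptp([*O[:2],.26],q1); st("hi")
ctrl.line_to([*O[:2],.10],speed=.25); st("at .1")
for n in("side","top"): cv2.imwrite(f"pics/{n}1.png",viewer.snapshot(n))
t=cv2.imread("pics/top1.png")[200:340,340:520];s=cv2.imread("pics/side1.png")[90:270,260:440]
cv2.imwrite("pics/c1.png",np.hstack([cv2.resize(t,(450,350)),cv2.resize(s,(350,350))]))
E
```

```text
up t 0.61 tcp [0.1869 0.6483 0.3009] F [-0.53 -0.23 -1.28] gap 0.997
hi t 3.63 tcp [ 0.4758 -0.1627  0.26  ] F [-0.41 -0.03  1.16] gap 0.999
at .1 t 4.42 tcp [ 0.4761 -0.1637  0.1009] F [-0.22  0.23  0.14] gap 1.002
```

View pics/c1.png

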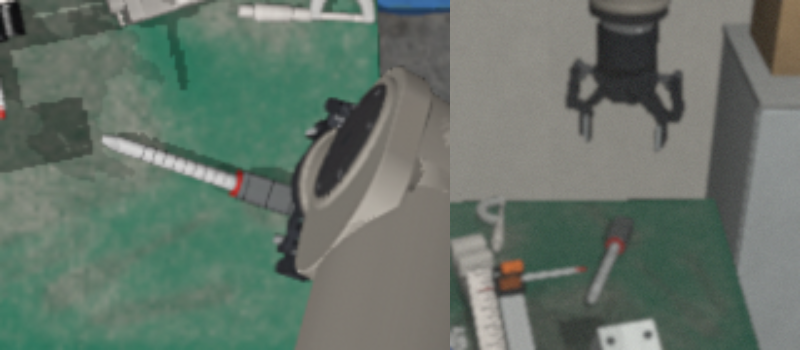

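Run:
```python
from pl import *
q1,q2=poses(-1)
ctrl.line_to([*O[:2],.03],speed=.15)
c=ctrl.line_to([*O[:2],.004],speed=.05,contact_N=8); st(f"down {c}")
eoat.gripper_to(0.0); st("grip")
ctrl.line_to([*O[:2],.10],speed=.12); st("lift")
for n in("side","top"): cv2.imwrite(f"pics/{n}2.png",viewer.snapshot(n))
t=cv2.imread("pics/top2.png")[200:340,340:520];s=cv2.imread("pics/side2.png")[90:270,260:440]
cv2.imwrite("pics/c2.png",np.hstack([cv2.resize(t,(450,350)),cv2.resize(s,(350,350))]))
```

```text
down False t 5.81 tcp [ 0.4754 -0.1635  0.0039] F [0.25 0.17 0.55] gap 0.995
grip t 6.58 tcp [ 0.4755 -0.1633  0.004 ] F [-0.51 -0.1   0.03] gap -0.002
lift t 7.53 tcp [ 0.4751 -0.1631  0.0995] F [0.36 1.01 0.08] gap -0.001
```

View pics/c2.png

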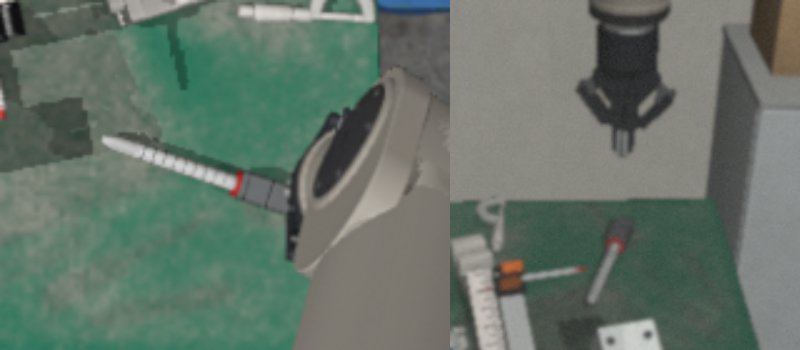

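Run:
```python
from h import *
print(proj("side",[[.4751,-.1631,.0995],[.4751,-.1631,.0]]),proj("top",[[.4751,-.1631,.0995],[.4751,-.1631,.01]]))
for n,px in(("top",(434.5,273.2)),("top",(383,256)),("side",(344.9,214.5)),("side",(333,246))): print(n,px,onplane(n,[px],.013))
s=cv2.imread("pics/side2.png"); t=cv2.imread("pics/top2.png")
cv2.imwrite("pics/s2z.png",cv2.resize(s[80:260,270:430],None,fx=3.3,fy=3.3,interpolation=cv2.INTER_CUBIC))
print(np.linalg.norm(P["side"]["pose"][:3,3]))
```

```text
[[348.09582905 182.23333386]
 [346.65238042 214.00309625]] [[453.75908157 277.06434165]
 [444.98782023 277.33991851]]
top (434.5, 273.2) [[ 0.48450431 -0.13754384  0.013     ]]
top (383, 256) [[ 0.52314759 -0.01644364  0.013     ]]
side (344.9, 214.5) [[ 0.48176441 -0.14204306  0.013     ]]
side (333, 246) [[ 0.51961958 -0.0089552   0.013     ]]
1.2013847181395636
```

View pics/s2z.png

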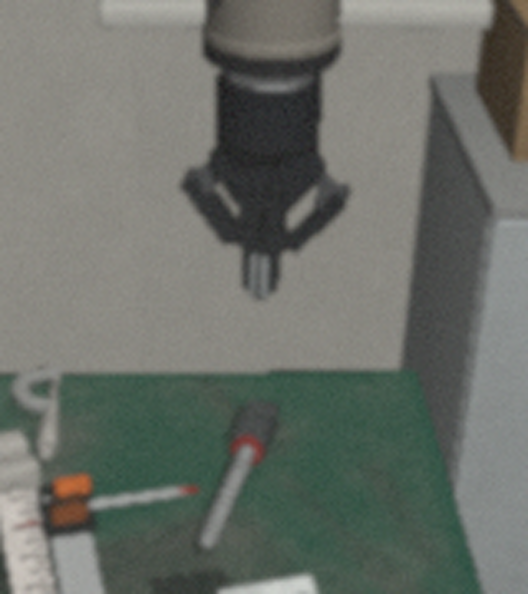

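Run:
```python
from h import *
print(proj("top",[[.1869,.6482,.1907],[.1869,.6482,.2307]]))
t=cv2.imread("pics/top0.png")
cv2.imwrite("pics/t0h.png",cv2.resize(t[380:480,0:130],None,fx=5,fy=5,interpolation=cv2.INTER_CUBIC))
o,d=ray("side",[(349.4,169.7)]); d=d[0]
for z in(.0995,.12,.1375,.15): print(o+d*(z-o[2])/d[2])
t=cv2.imread("pics/top2.png")
cv2.imwrite("pics/t2h.png",cv2.resize(t[200:330,400:540],None,fx=5,fy=4.6,interpolation=cv2.INTER_CUBIC))
```

```text
[[ 69.91061231 407.4754769 ]
 [ 62.12881445 411.36428969]]
[ 0.46663148 -0.22946401  0.0995    ]
[ 0.47032194 -0.19227304  0.12      ]
[ 0.47347234 -0.16052465  0.1375    ]
[ 0.47572262 -0.13784723  0.15      ]
```

View pics/t0h.png

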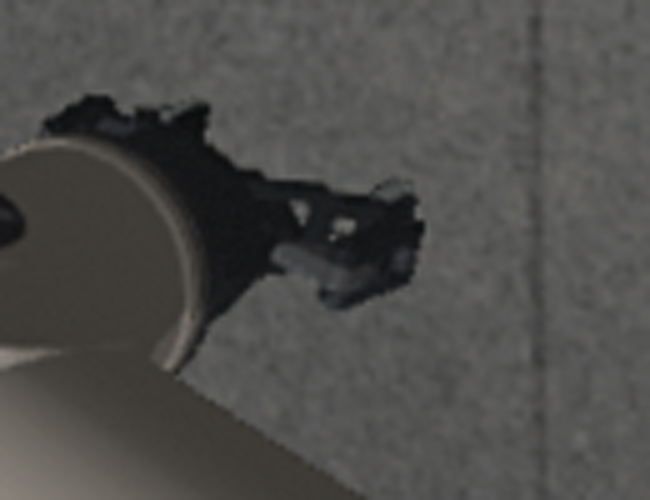

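View pics/t2h.png

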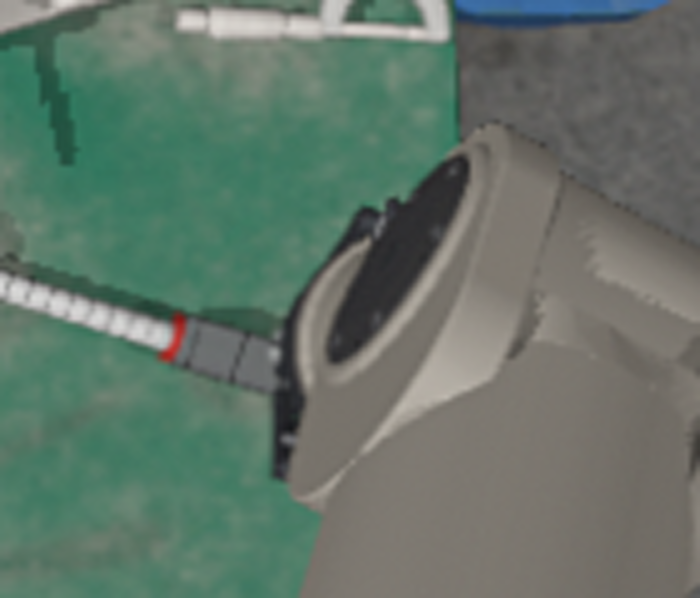

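Run:
```python
from pl import *
q1,q2=poses(-1)
eoat.gripper_to(1.0)
c=ctrl.line_to([*O[:2],.004],speed=.15,contact_N=8); st(f"down {c}")
for n in("side","top"): cv2.imwrite(f"pics/{n}3.png",viewer.snapshot(n))
s=cv2.imread("pics/side3.png")
cv2.imwrite("pics/c3.png",cv2.resize(s[120:280,260:440],None,fx=3.6,fy=3.6,interpolation=cv2.INTER_CUBIC))
```

```text
down False t 9.2 tcp [ 0.4758 -0.1636  0.0046] F [-0.27  0.98  0.47] gap 1.0
```

View pics/c3.png

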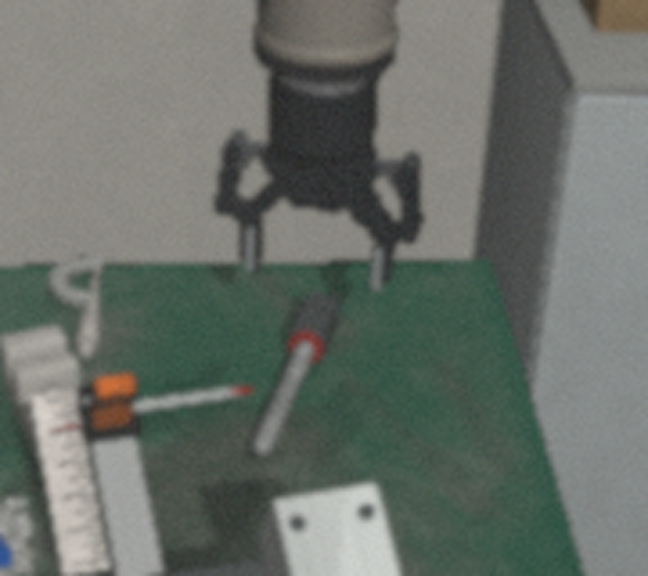

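Run:
```python
from pl import *
c=ctrl.line_to([*O[:2],-.034],speed=.04,contact_N=6); st(f"down {c}")
cv2.imwrite(f"pics/side4.png",viewer.snapshot("side"))
s=cv2.imread("pics/side4.png")
cv2.imwrite("pics/c4.png",cv2.resize(s[120:280,260:440],None,fx=3.6,fy=3.6,interpolation=cv2.INTER_CUBIC))
```

```text
down False t 10.4 tcp [ 0.4756 -0.1634 -0.0338] F [0.59 0.72 0.5 ] gap 1.001
```

View pics/c4.png

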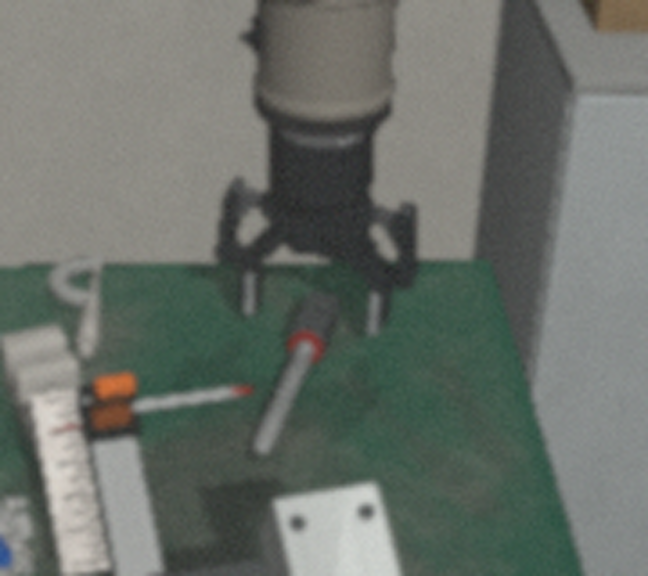

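Run:
```python
from pl import *
eoat.gripper_to(0.0); st("grip")
ctrl.line_to([*O[:2],.05],speed=.12); st("lift")
for n in("side","top"): cv2.imwrite(f"pics/{n}5.png",viewer.snapshot(n))
t=cv2.imread("pics/top5.png")[200:340,340:520];s=cv2.imread("pics/side5.png")[110:290,260:440]
cv2.imwrite("pics/c5.png",np.hstack([cv2.resize(t,(450,350)),cv2.resize(s,(350,350))]))
```

```text
grip t 11.05 tcp [ 0.4755 -0.1633 -0.0338] F [-1.53  1.19  8.  ] gap 0.292
lift t 11.9 tcp [ 0.4752 -0.163   0.0495] F [-0.21 -0.24 -2.82] gap 0.288
```

View pics/c5.png

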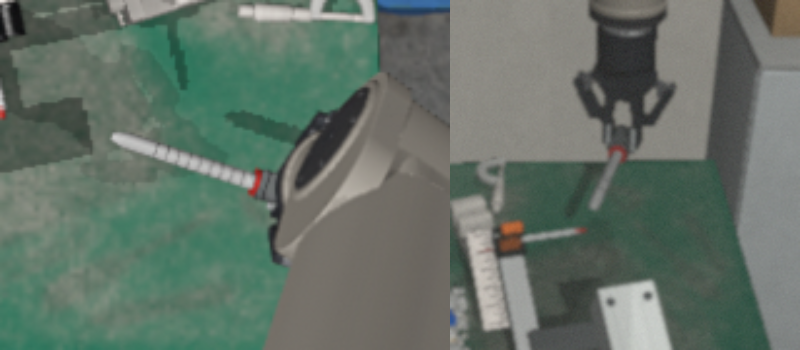

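Run:
```python
from pl import *
q1,q2=poses(-1)
ctrl.line_to([*O[:2],.16],speed=.2)
for k in(.25,): print(ik(M+k*ZA-.0468*YA,q2))
ctrl.move_ptp(M+.25*ZA-.0468*YA,q2); st("pre"); ctrl.pause(.2)
print(M+.25*ZA-.0468*YA, readout.read_tcp_rot(),q2)
for n in("side","top"): cv2.imwrite(f"pics/{n}6.png",viewer.snapshot(n))
t=cv2.imread("pics/top6.png")[150:310,260:460];s=cv2.imread("pics/side6.png")[140:300,260:420]
cv2.imwrite("pics/t6.png",cv2.resize(t,None,fx=4,fy=3.7,interpolation=cv2.INTER_CUBIC))
cv2.imwrite("pics/s6.png",cv2.resize(s,None,fx=3.7,fy=3.7,interpolation=cv2.INTER_CUBIC))
```

```text
[-1.04005457  0.30292947  0.8340917   2.01473429  0.37043561  0.9585334
 -0.22983486]
pre t 13.57 tcp [ 0.5538 -0.0664  0.2   ] F [-0.12 -0.18 -2.36] gap 0.293
[ 0.55460813 -0.06612053  0.2009392 ] [ 0.67477769  0.3132885   0.38989072 -0.54268831] [ 0.6756735   0.31276473  0.39010028 -0.5417244 ]
```

View pics/t6.png

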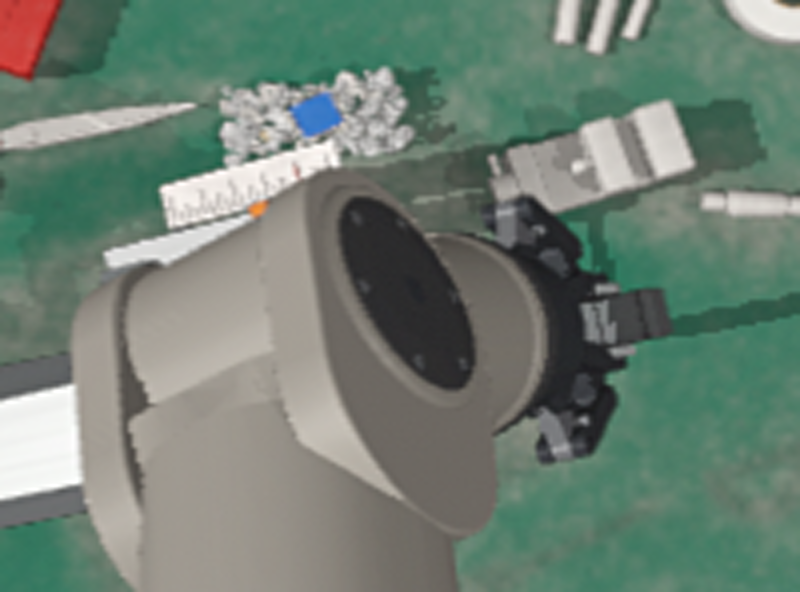

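View pics/s6.png

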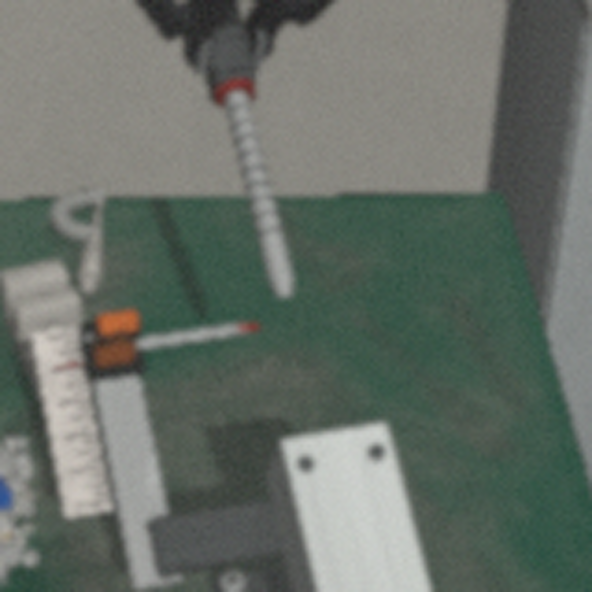

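Run:
```python
from h import *
tcp=np.array([.5538,-.0664,.2]); q=np.array([ 0.67477769,0.3132885,0.38989072,-0.54268831])
Rm=R.from_quat(q,scalar_first=True).as_matrix(); tx=Rm[:,0]; dz=-Rm[:,2]
print("toolx",tx,"rod dir",dz,"target",-ZA,"angle",np.degrees(np.arccos(-dz@ZA)))
A=tcp-.0468*tx; Bq=tcp-.0088*tx+np.array([0,0,.038])
for nm,o in(("A",A),("B",Bq)):
    print(nm,"ring,tip side",proj("side",[o+.028*dz,o+.16*dz]).round(1).tolist(),"tail top",proj("top",[o-.030*dz,o-.03*dz-.013*tx]).round(1).tolist(),"in mouth",(np.array([XA,YA,ZA])@(o-M)).round(4))
s=cv2.imread("pics/side6.png"); print(redc(s,(300,345,150,180)))
g=cv2.cvtColor(s,cv2.COLOR_BGR2GRAY)
cv2.imwrite("pics/s6t.png",cv2.resize(s[150:230,300:350],None,fx=8,fy=7.4,interpolation=cv2.INTER_NEAREST))
```

```text
toolx [ 0.10694924 -0.48809138 -0.86621514] rod dir [-0.18614311  0.84597846 -0.49967108] target [-0.18829626  0.84530735 -0.5       ] angle 0.13058737619590874
A ring,tip side [[323.4, 165.2], [337.0, 220.4]] tail top [[424.3, 234.7], [422.0, 235.0]] in mouth [-0.0008 -0.0009  0.2496]
B ring,tip side [[321.3, 159.0], [334.6, 213.2]] tail top [[434.3, 232.6], [432.2, 232.8]] in mouth [-0.0008 -0.006   0.2686]
[(np.int32(31), [322.3, 163.2], [318, 161, 10, 7])]
```

View pics/s6t.png

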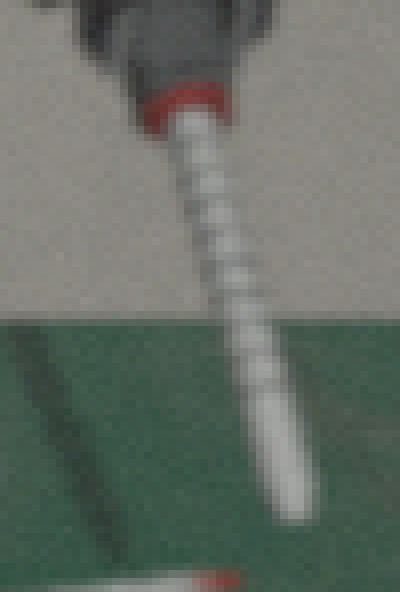

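```bash
cat >> h.py <<'E'
def tgt(k,ax=0,ay=0): return M+k*ZA+ax*XA+(ay-.0468)*YA
def inm():
    """believed rod origin in the mouth frame"""
    p=readout.read_ee_pos(); tx=R.from_quat(readout.read_tcp_rot(),scalar_first=True).as_matrix()[:,0]
    return (np.array([XA,YA,ZA])@(p-.0468*tx-M)).round(4)
E
python3 - <<'E'
from h import *
ctrl.line_to(tgt(.182),speed=.1); ctrl.pause(.2); st("close"); print(inm())
for n in("side","top"): cv2.imwrite(f"pics/{n}7.png",viewer.snapshot(n))
p=inm(); o=M+p[0]*XA+p[1]*YA+p[2]*ZA
s=cv2.imread("pics/side7.png"); x0,y0=310,170
print(redc(s,(300,360,160,240)), proj("side",[o-.028*ZA,o-.16*ZA]))
v=cv2.resize(s[170:280,310:390],None,fx=6,fy=5.4,interpolation=cv2.INTER_CUBIC)
L=((proj("side",[o,o-.16*ZA])-[x0,y0]+.5)*[6,5.4]).astype(np.int32); cv2.polylines(v,[L],False,(0,255,255),1)
L=((proj("side",[M,M+.2*ZA])-[x0,y0]+.5)*[6,5.4]).astype(np.int32); cv2.polylines(v,[L],False,(0,0,255),1)
cv2.imwrite("pics/s7.png",v)
E
```

```text
close t 14.9 tcp [ 0.5419 -0.0091  0.1672] F [-0.36  0.57 -3.08] gap 0.292
[ 0.     -0.      0.1826]
[(np.int32(32), [329.2, 191.1], [325, 189, 10, 7]), (np.int32(5), [327.6, 227.8], [326, 227, 4, 2])] [[329.95547222 192.38084232]
 [344.35168142 250.74372764]]
```

View pics/s7.png

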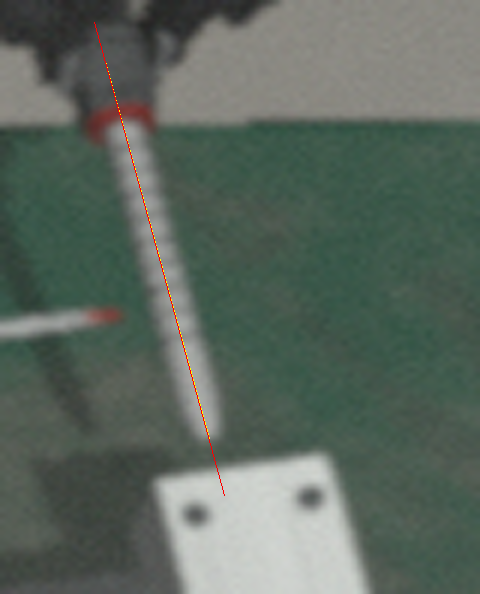

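Run:
```python
from h import *
for k in (.155,.145):
    c=ctrl.line_to(tgt(k),speed=.04,contact_N=5); st(f"{k} {c}"); print(inm())
    if c: break
```

```text
0.155 False t 15.82 tcp [0.5367 0.014  0.1535] F [-0.22  0.06 -1.87] gap 0.291
[-0.     -0.      0.1552]
0.145 False t 16.23 tcp [0.5348 0.0229 0.1483] F [ 0.1   0.23 -2.63] gap 0.289
[0.     0.     0.1447]
```

Run:
```python
from h import *
c=ctrl.line_to(tgt(.10),speed=.04,contact_N=4); st(f"{c}"); print(inm())
if not c:
    c=ctrl.line_to(tgt(.055),speed=.02,contact_N=4); st(f"{c}"); print(inm())
ctrl.pause(.3); st(); print(inm(),readout.read_wrist_force()@ZA)
```

```text
False t 17.5 tcp [0.5264 0.0605 0.126 ] F [-0.5  -0.06 -2.03] gap 0.291
[-0.     -0.      0.1002]
True t 19.08 tcp [0.5196 0.0901 0.1082] F [ 0.54 -2.25  1.03] gap 0.294
[-0.0002 -0.0003  0.065 ]
 t 19.38 tcp [0.5194 0.09   0.1081] F [ 1.17 -3.99  4.09] gap 0.289
[-0.0003 -0.0004  0.0649] 5.6408076432435825
```

Run:
```python
from h import *
eoat.gripper_to(0.7); st("open"); print(inm())
p=readout.read_ee_pos()
c=ctrl.line_to(p+.10*YA,speed=.15,contact_N=8); st(f"retreat {c}")
for n in("side","top"): cv2.imwrite(f"pics/{n}8.png",viewer.snapshot(n))
t=cv2.imread("pics/top8.png")[180:300,270:430];s=cv2.imread("pics/side8.png")[150:300,270:410]
cv2.imwrite("pics/t8.png",cv2.resize(t,None,fx=5,fy=5,interpolation=cv2.INTER_CUBIC))
cv2.imwrite("pics/s8.png",cv2.resize(s,None,fx=4,fy=4,interpolation=cv2.INTER_CUBIC))
```

```text
open t 19.82 tcp [0.5192 0.0905 0.1079] F [-0.54 -0.52 -0.13] gap 0.703
[-0.0005 -0.0003  0.0644]
retreat False t 20.63 tcp [0.508  0.1387 0.1939] F [-0.53  0.26 -0.35] gap 0.701
```

View pics/t8.png

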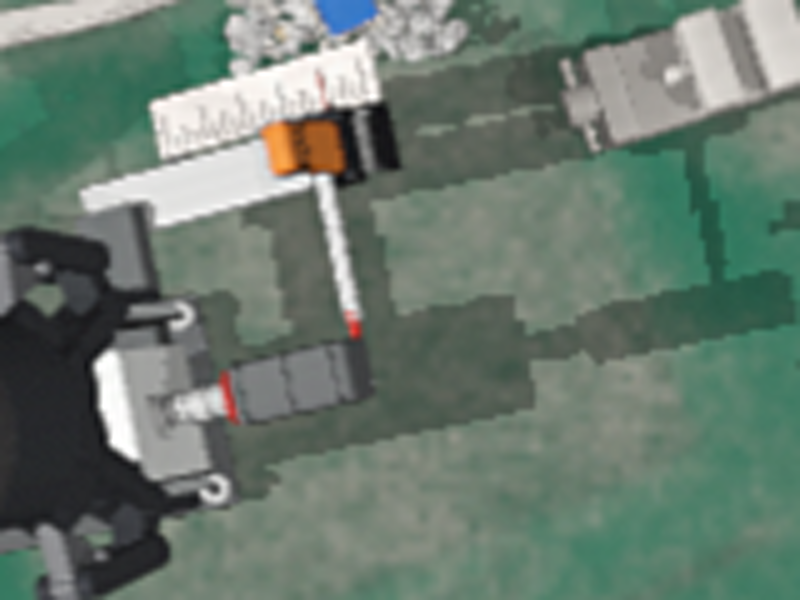

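View pics/s8.png

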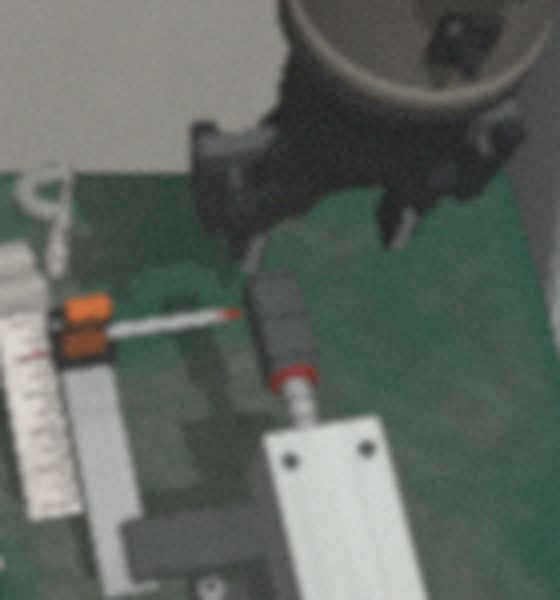

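```bash
cat >> h.py <<'E'
F3=np.array([XA,YA,ZA])
def zat(n,px,y):
    """ray meets the plane Y=y of the mouth frame"""
    o,d=ray(n,[px]); o=F3@(o-M); d=F3@d[0]; return (o+d*(y-o[1])/d[1]).round(4)
E
python3 - <<'E'
from h import *
t=cv2.imread("pics/top8.png");s=cv2.imread("pics/side8.png")
a=redc(t,(305,350,235,275));b=redc(s,(320,355,220,255)); print(a,b)
for e in a:
    for y in(.0115,-.024): print("top",e[1],y,zat("top",e[1],y))
for e in b:
    for y in(.0115,-.024): print("side",e[1],y,zat("side",e[1],y))
E
```

```text
[(np.int32(9), [340.3, 245.3], [339, 244, 3, 4]), (np.int32(19), [315.2, 259.2], [314, 254, 4, 11])] [(np.int32(6), [327.5, 227.7], [326, 227, 4, 2]), (np.int32(37), [342.6, 243.4], [337, 241, 12, 7])]
top [340.3, 245.3] 0.0115 [0.0162 0.0115 0.1038]
top [340.3, 245.3] -0.024 [ 0.0183 -0.024   0.0856]
top [315.2, 259.2] 0.0115 [0.0001 0.0115 0.0394]
top [315.2, 259.2] -0.024 [ 0.0016 -0.024   0.0191]
side [327.5, 227.7] 0.0115 [0.0252 0.0115 0.0716]
side [327.5, 227.7] -0.024 [ 0.0169 -0.024   0.0864]
side [342.6, 243.4] 0.0115 [0.0029 0.0115 0.034 ]
side [342.6, 243.4] -0.024 [-0.0064 -0.024   0.0471]
```

Run:
```python
from h import *
t=cv2.imread("pics/top8.png");s=cv2.imread("pics/side8.png")
for n,im,(x0,x1,y0,y1) in(("top",t,(315,350,195,225)),("side",s,(280,302,218,245))):
    h=cv2.cvtColor(im[y0:y1,x0:x1],cv2.COLOR_BGR2HSV)
    m=((h[...,0]>=3)&(h[...,0]<22)&(h[...,1]>150)).astype(np.uint8)
    ys,xs=np.nonzero(m); v=h[...,2][m>0]; print(n,m.sum(),xs.min()+x0,xs.max()+x0,ys.min()+y0,ys.max()+y0)
    br=v>(v.max()+v.min())/2+20; c=(xs[br].mean()+x0,ys[br].mean()+y0); print("bright",br.sum(),c,zat(n,c,.012))
    c=(xs[~br].mean()+x0,ys[~br].mean()+y0); print("dark",c,zat(n,c,-.01))
q2=rot(-YA,ZA)
for y in(.09,0.): print(ik(tgt(.0865,.095,y-.0052),q2))
```

```text
top 142 323 338 204 214
bright 142 (np.float64(330.88028169014086), np.float64(208.95070422535213)) [0.0933 0.012  0.1001]
dark (np.float64(nan), np.float64(nan)) [nan nan nan]
side 60 287 296 224 236
bright 60 (np.float64(291.45), np.float64(227.85)) [0.0958 0.012  0.0821]
dark (np.float64(nan), np.float64(nan)) [nan nan nan]
[-1.13366557  0.5226851   0.72548082  1.74355878  0.18828305  1.12843802
 -0.32939835]
[-1.05608766  0.60576375  0.70738316  1.82812741  0.16381414  0.94770848
 -0.30614555]<stdin>:7: RuntimeWarning: overflow encountered in scalar add
<stdin>:8: RuntimeWarning: Mean of empty slice.
  ret = ret.dtype.type(ret / rcount)
```

Run:
```python
from h import *
q2=rot(-YA,ZA)
ctrl.line_to(tgt(.0865,.095,.085),rot=q2,speed=.15); st("above"); print(inm())
eoat.gripper_to(.8)
c=ctrl.line_to(tgt(.0865,.095,-.005),speed=.08,contact_N=5); st(f"down {c}"); print(inm())
cv2.imwrite("pics/side9.png",viewer.snapshot("side"));cv2.imwrite("pics/top9.png",viewer.snapshot("top"))
t=cv2.imread("pics/top9.png")[180:280,280:400];s=cv2.imread("pics/side9.png")[150:290,260:380]
cv2.imwrite("pics/c9.png",np.hstack([cv2.resize(t,(400,333)),cv2.resize(s,(380,333))]))
```

```text
above t 21.54 tcp [0.6067 0.1341 0.1925] F [ 0.32  0.79 -0.97] gap 0.7
[0.0944 0.0847 0.0864]
down False t 23.07 tcp [0.6173 0.0907 0.1152] F [-0.13  0.67  0.42] gap 0.797
[ 0.0953 -0.0045  0.0864]
```

View pics/c9.png

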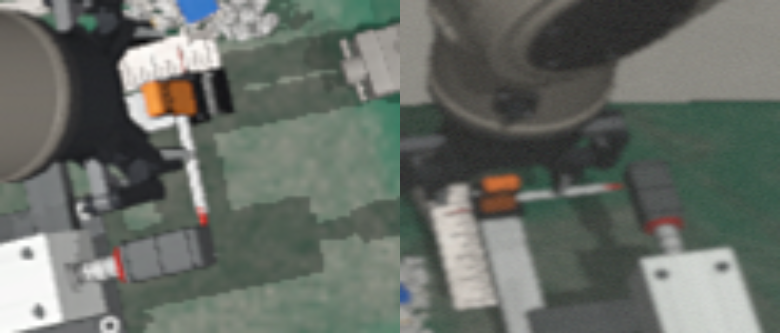

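Run:
```python
from h import *
eoat.gripper_to(0.0); ctrl.pause(.1); st("pinch"); print(inm(), "mouth F",F3@readout.read_wrist_force())
t=viewer.snapshot("top"); a=redc(t,(320,350,235,275)); print(a); cv2.imwrite("pics/top10.png",t)
cv2.imwrite("pics/c10.png",cv2.resize(t[180:280,280:400],None,fx=5,fy=5))
```

```text
pinch t 23.75 tcp [0.6165 0.0905 0.115 ] F [-7.    2.14  8.83] gap 0.247
[ 0.0945 -0.0047  0.0863] mouth F [-6.36192461  9.45357726  1.28578   ]
[(np.int32(10), [340.5, 245.4], [339, 244, 4, 4])]
```

View pics/c10.png

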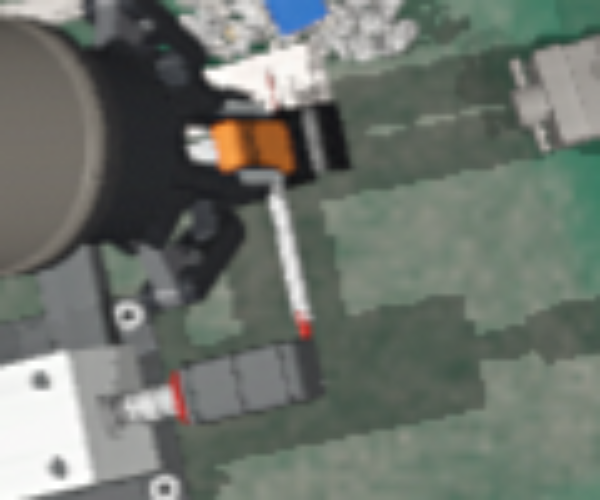

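Run:
```python
from h import *
c=ctrl.line_to(tgt(.0390,.0945,-.0047),speed=.05,contact_N=25); ctrl.pause(.2); st(f"slid {c}"); print(inm(), F3@readout.read_wrist_force())
for n in("side","top"): cv2.imwrite(f"pics/{n}11.png",viewer.snapshot(n))
t=cv2.imread("pics/top11.png");s=cv2.imread("pics/side11.png")
a=redc(t,(300,350,225,275));b=redc(s,(300,355,220,265)); print(a,b)
for n,l in(("top",a),("side",b)):
    for e in l: print(n,e[1],zat(n,e[1],.009),zat(n,e[1],-.024))
cv2.imwrite("pics/c11.png",np.hstack([cv2.resize(t[200:290,270:350],(420,472)),cv2.resize(s[200:290,290:360],(367,472))]))
```

```text
slid False t 25.1 tcp [0.6075 0.1305 0.0914] F [-4.61  1.94  1.95] gap 0.244
[ 0.0944 -0.0047  0.039 ] [-4.07553234  3.13901639 -1.53379904]
[(np.int32(8), [321.1, 249.9], [320, 249, 3, 3]), (np.int32(19), [315.2, 259.2], [314, 254, 4, 11])] [(np.int32(37), [342.2, 243.3], [337, 241, 12, 7]), (np.int32(6), [332.7, 249.0], [331, 248, 4, 3])]
top [321.1, 249.9] [0.0163 0.009  0.0564] [ 0.0182 -0.024   0.0381]
top [315.2, 259.2] [0.0002 0.009  0.038 ] [ 0.0016 -0.024   0.0191]
side [342.2, 243.3] [0.003  0.009  0.0352] [-0.0056 -0.024   0.0475]
side [332.7, 249.0] [0.0243 0.009  0.0266] [ 0.0166 -0.024   0.0384]
```

View pics/c11.png

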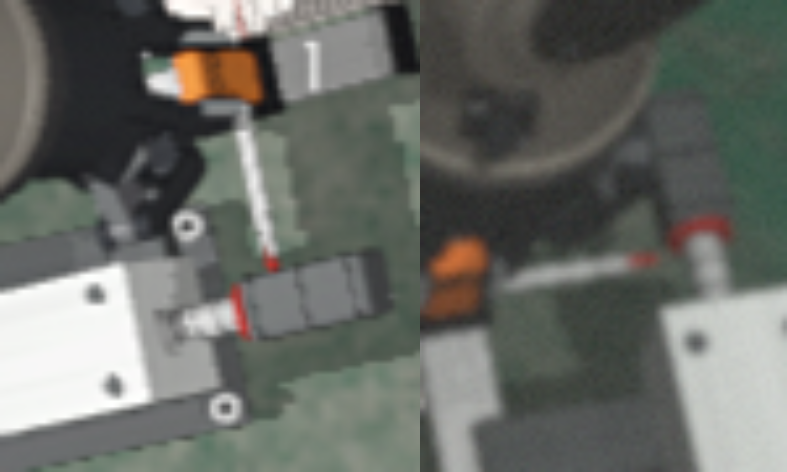

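Run:
```python
from h import *
rng=np.random.default_rng(0)
obs={"top":(315.2,259.2),"side":(342.3,243.4)}
for n in obs:
    c=F3@(P[n]["pose"][:3,3]-M); c=c-np.array([0,0,.037]); c/=np.linalg.norm(c); print(n,"view dir",c.round(2))
    def cen(z,dy):
        th=np.linspace(0,2*np.pi,400,endpoint=False); pts=[];w=[]
        for zz in np.linspace(-.002,.002,5):
            for a in th:
                nn=np.array([np.cos(a),np.sin(a),0]); k=nn@c
                if k>0: pts.append([.0125*nn[0],.0125*nn[1]+dy,z+zz]);w.append(k*.0125*2*np.pi/400*.004/5)
        k=-c[2]
        if k>0:
            for r in np.linspace(.007,.0125,6):
                for a in th[::4]: 
                    pts.append([r*np.cos(a),r*np.sin(a)+dy,z-.002]);w.append(k*r*2*np.pi/100*.0055/6)
        # shaft hides the far part of the inner face: ignored
        w=np.array(w); return (proj(n,M+np.array(pts)@F3)*w[:,None]).sum(0)/w.sum()
    for dy in(0,-.0025):
        a=cen(.037,dy);b=cen(.038,dy);g=b-a; print(dy,a.round(2),g.round(2),"z fit",.037+.001*((np.array(obs[n])-a)@g)/(g@g))
```

```text
top view dir [-0.04  0.87  0.49]
0 [314.66 259.6 ] [ 0.4  -0.09] z fit 0.03849539190674375
-0.0025 [315.24 259.51] [ 0.4  -0.09] z fit 0.03706812669049051
side view dir [ 0.24  0.91 -0.34]
0 [342.63 243.73] [-0.11 -0.46] z fit 0.037844644438085814
-0.0025 [342.42 244.21] [-0.11 -0.46] z fit 0.03870935025229274
```

Run:
```python
from h import *
eoat.gripper_to(.8); st("open")
c=ctrl.line_to(tgt(.039,.0945,.11),speed=.15,contact_N=10); st(f"retreat {c}")
ctrl.pause(.3)
for n in("side","top"): cv2.imwrite(f"pics/{n}12.png",viewer.snapshot(n))
t=cv2.imread("pics/top12.png");s=cv2.imread("pics/side12.png")
a=redc(t,(300,350,225,275));b=redc(s,(300,355,220,265)); print(a,b)
for n,l in(("top",a),("side",b)):
    for e in l: print(n,e[1],zat(n,e[1],.009),zat(n,e[1],-.024))
cv2.imwrite("pics/c12.png",np.hstack([cv2.resize(t[170:310,260:500],(480,400)),cv2.resize(s[180:300,270:360],(300,400))]))
```

```text
open t 25.72 tcp [0.6077 0.1304 0.0914] F [ 0.49  0.04 -0.24] gap 0.797
retreat False t 26.63 tcp [0.5948 0.1859 0.1901] F [-0.43  0.01 -0.34] gap 0.801
[(np.int32(8), [321.1, 249.9], [320, 249, 3, 3]), (np.int32(19), [315.2, 259.2], [314, 254, 4, 11])] [(np.int32(39), [342.5, 243.4], [337, 241, 12, 7]), (np.int32(6), [332.8, 248.7], [331, 248, 4, 2])]
top [321.1, 249.9] [0.0163 0.009  0.0564] [ 0.0182 -0.024   0.0381]
top [315.2, 259.2] [0.0002 0.009  0.038 ] [ 0.0016 -0.024   0.0191]
side [342.5, 243.4] [0.0024 0.009  0.0349] [-0.0062 -0.024   0.0471]
side [332.8, 248.7] [0.0239 0.009  0.0271] [ 0.0162 -0.024   0.039 ]
```

View pics/c12.png

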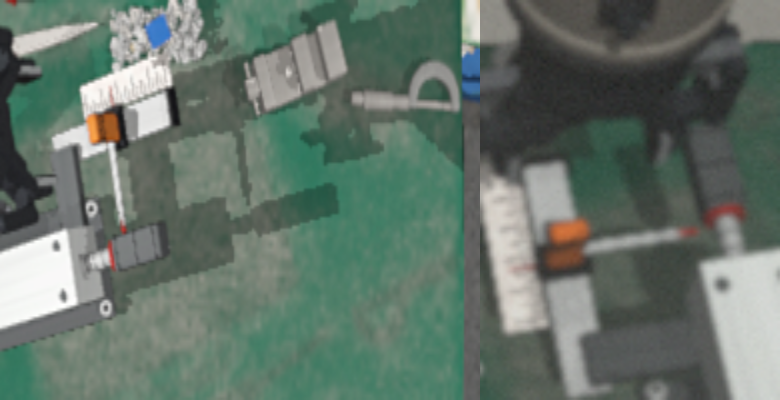

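Run:
```python
from h import *
st("before"); order.hand_in()
```

```text
before t 27.03 tcp [0.5951 0.1863 0.1905] F [-1.04 -0.    0.32] gap 0.801
the job is handed in; nothing more can be done
```

The rod is released in the bore, I believe resting on the bottom, and the orange cursor's pointer is level with its red ring. I handed the job in at about 27 s; no verdict is reported.

- **First grasp missed:** the reported TCP lies about 38 mm beyond the real fingertips along the tool axis. The fingers closed above the rod without touching it. I measured the offset in the side camera, allowed for it and gripped the rod; the pictures with the tool tilted at 30° confirmed it.
- **Insertion:** the rod slid in freely and met firm contact with the rod's tip about 95 mm deep. I held it there for 0.3 s at about 6–7 N along the bore, then let go.
- **Cursor:** I pinched the fin, slid it inward about 47 mm, released it and backed off.

**Last checks:**
- The ring is 37–38 mm out from the mouth, by the arm's position and by both cameras. The pointer is at 38–39 mm. They differ by about 1 mm, against a tolerance of 4 mm.
- The ring did not move in the pictures while the cursor was slid, and the wrist force was back to about zero with the gripper clear.
- The vice and micrometer look unmoved in the top view. The screwdriver was outside the last pictures I looked at, but the arm worked no closer to it than the block.

**Not confirmed:**
- At the start the pointer measured about 86 mm from the block's face, not the 90 mm given. I set it by measuring ring and pointer in the same pictures, so this should not matter.
- I did not press the rod again after letting go. That it still rests on the bottom rests on the contact before release, the ring readings and the slippery slope.

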